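Hang the honing steel back in its stand

TASK

The honing steel has drained dry in the white ceramic sleeve. Take it out and hang it upright in the wooden stand that has the small hole (not the one with the wide hole): rod down through the hole until its guard sits flat on the top board. Keep hold of it until it is almost all the way down, do not drop it in; then let go.

Things in the scene. Friction and masses are not known exactly. Their poses are not given: they have to be found in the camera images.
- honing_steel: Compact honing steel, 170 mm long, 0.13 to 0.25 kg, upright, rod down. Origin at the rod's tip, z up along the steel to the handle. From the tip: metal rod 10 mm thick (pointed over 12 mm) to 62 mm, cone widening to 25 mm at 80 mm, metal guard 48 mm across from 80 to 87, dark wooden handle 28 mm thick to 162, metal cap to 170. Grip the handle from above, best 130 mm from the tip.
- steel_guard (a point): Centre of the underside of the steel's guard, on its axis, 80 mm from the tip; it lies on the top board when fully home. At the start it rests on the rim of the white sleeve (fixed, 60 mm thick, 88 mm tall, bore 29 mm).
- small_hole_stand: The right stand, fixed: light wood, 90 x 90 mm, 98 mm tall, C-shaped (foot board 10 mm thick, back board, top board 12 mm thick). In the middle of the top board a through hole 30 mm across. Origin at the centre of its underside, z up. The other stand is alike but has a 60 mm hole; the two stands and the sleeve swap places.
- small_hole_stand_hole (a point): Centre of the mouth of the 30 mm hole, at the top board's upper face, 98 mm above the worktop; z up.
There are look-alikes about, which are no part of the job. What is shaped like the small_hole_stand but green is not meant.

How it is judged (in metres and radians):
On the way, in this order (a step that is already met when the one before it is completed fails the run):
1. the steel is lifted clear, its tip above the sleeve (height (world z) of honing_steel above 0.092 m), for 0.1 s.
2. still held in the fingers, the rod is through the small hole, with the guard less than 30 mm above the board (horizontal distance between each of honing_steel, steel_guard and small_hole_stand_hole below 0.02 m and z of steel_guard in the frame of small_hole_stand_hole below 0.03 m and contact force between the fingers and honing_steel above 0.5 N), for 0.1 s.
At the end, for the whole second after the job is handed in: The steel hangs at rest in the small hole, rod down: guard within 10 mm of the hole's centre and within 6 mm of the board's upper face, and the steel within 10 degrees of upright (horizontal distance between steel_guard and small_hole_stand_hole below 0.01 m and z of steel_guard in the frame of small_hole_stand_hole between -0.006 and 0.006 m and angle between honing_steel's own z axis and vertical below 0.17 rad and linear speed of honing_steel below 0.03 m/s); the robot touches nothing.
It also fails if it takes over 40 s, if anything falls off the work surface, if the arm or the gripper's body presses on something with over 40 N, if the wrist force passes 120 N, or if a joint passes its speed limit or range.

ROBOT

A 6-joint arm with a two-finger parallel gripper is mounted at the origin on a cart in front of the work surface, level with it; the furniture and walls round the work are solid. World frame = base frame: x ahead of the robot, y to its left, z up, the work surface at z = 0. Lengths are in mm, angles in rad, forces in N, time in s.
With the tool pointing down it reaches from about 350 to 775 mm from the base axis. Payload 7.3 kg.
Tool frame: the origin (TCP) lies at the very end of the fingers, on their centre line; the grasp point (between the pads) lies 19 mm behind it; x points along the fingers, z is the direction in which the jaws open and shut, and the axes are right-handed (so a half turn about x gives the same grasp; the last joint's range is limited). The gripper opens to 92 mm and grips with 3 to 60 N. Pads are 19 mm wide; open, the fingers measure 130 mm over their backs; the gripper's body (75 mm by 190 mm) begins 47 mm behind the grasp point.
Start: joints at [1.194, 0.342, 1.524, -0, 1.275, -0.146], TCP at [120.081, 511.102, 226.741] pointing down, gripper open.
Joint ranges: [-2.53, 2.53], [-0.77, 2.02], [0.04, 2.7], [-1, 4.14], [0.28, 2.66], [-3.11, 3.11]. Speed limits (rad/s): [2.57, 2.57, 3.14, 3.14, 3.14, 3.14].

INTERFACE

Orientations are given as [roll, pitch, yaw] about the fixed x, y, z axes, in that order (R = Rz(yaw) Ry(pitch) Rx(roll)).
In Python, from plant import * gives the robot as it stands.
- The arm moves only by the shell command python3 -m creep 'ROWS'. ROWS is JSON, a list of rows, each an object of numbers: "tx", "ty", "tz": the shift along the tool's x, y, z in cm; "wx", "wy", "wz": the turn, a rotation vector about the tool's x, y, z in rad; "gripper": the closure, from -1 (fully open) to 1 (shut). A call has 1 to 8 rows; each row is the pose to reach, as a shift and turn from the pose commanded when the call began, along the tool's axes at that moment; what a row does not reach only later rows make up. A row lasts 1/12 s, in which the tool goes at most 41.7 mm and 7.16 degrees, less where a joint would pass 70% of its speed; a pose out of reach is approached as far as the arm can. A call with a gripper value outside its range is refused whole. The fingers move at their own pace and stop on an object; the grip force is fixed at half the most. Time passes only in rows, so rows that repeat a pose let the fingers close. It gives the time, the measured TCP pose, the force and the opening at its end, in the units of the state.
- get_obs(): the state, without advancing time (a new reading comes with each control period).
- capture(name): name is "side" or "top" or "wrist"; returns a dict with "frame" (384x512x3 uint8, red, green, blue), "z_map" (384x512 float32, mm along the optical axis (not along the pixel's ray), 0 where there is no reading), "vertical_fov" (degrees; the focal length in pixels is half the picture's height over the tangent of half this angle, whatever the lens; pixels are square), "cx", "cy" (the principal point, pixels), "xyz" and "rotation" of the camera in the world. Camera axes: x right, y down, z forward; pixel columns grow to the right and rows downward; lengths in mm; the calibration is good to about 2 mm. A picture is of the moment at which its call begins.
- close_job(): hands the job in, once; it reports no verdict.
The state is a dict: "time": time; "joint_positions": joint angles; "dq": joint speeds; "tau": joint torques, N m; "tool_pos": TCP position; "tcp_rot": TCP orientation; "contact_force": force on the tool from outside, world axes, zero at the start; "moment": the same for the moment, N m; "grip_width": finger opening in mm.
Only numpy, scipy, OpenCV 4.12 (cv2) and the standard library are available. Lean on these libraries where they do the work, as an engineer would, in place of code of your own. Each camera call takes 0.05 s, during which the arm holds its last target.

## Working session

There is one attempt and no reset: what is moved stays moved. The work goes in short steps, Python scripts to look and compute and a shell command to move; the robot and the scene stay as the last step left them, time stands still between calls to the robot, and variables do not carry over. Pictures are saved under pics/ and viewed, and the job is handed in when it is done.

```bash
ls; mkdir -p pics
python3 - <<'E'
from plant import *
import cv2,numpy as np,pickle
print(get_obs())
for n in ["side","top","wrist"]:
    c=capture(n); cv2.imwrite(f"pics/{n}0.png",c["frame"][:,:,::-1]); pickle.dump(c,open(f"/tmp/{n}0.pkl","wb"))
    print(n,c["vertical_fov"],c["cx"],c["cy"],c["xyz"],c["rotation"])
E
```

```text
pics
{'time': 0.0, 'joint_positions': array([ 1.19399059e+00,  3.42705983e-01,  1.52504026e+00,  6.32703549e-06,
        1.27536976e+00, -1.45998239e-01]), 'dq': array([ 0.00039317, -0.00056503, -0.00020016, -0.00083167, -0.00111884,
       -0.00025518]), 'tau': array([ 5.30632315e-04, -4.31222713e+01, -2.44233209e+01,  7.19577447e-02,
        5.54866449e-02, -5.80361939e-05]), 'tool_pos': array([119.92430507, 510.69926289, 226.04552902]), 'tcp_rot': array([ 2.99162286,  1.56927296, -1.95157546]), 'contact_force': array([0.19135986, 1.35556298, 0.39879447]), 'moment': array([-0.03858967, -0.0066738 ,  0.0562984 ]), 'grip_width': 91.9278838375484}
side 42.189157296306085 254.572497184017 190.06082058017378 [ -196.80069572 -1566.11710615  1041.39657126] [-2.1312981   0.00932181 -0.4015224 ]
top 42.953079678030726 252.56550286239676 193.76345434202472 [ 282.14868093 -145.45897815 1794.51671498] [-3.07121124e+00  2.76887420e-03 -1.55162228e+00]
wrist 62.67761732025239 258.5726085555682 193.75710682994114 [ 49.41940582 527.28641726 383.21363524] [2.87283883e+00 1.85227190e-03 1.33984862e+00]
```

View pics/side0.png

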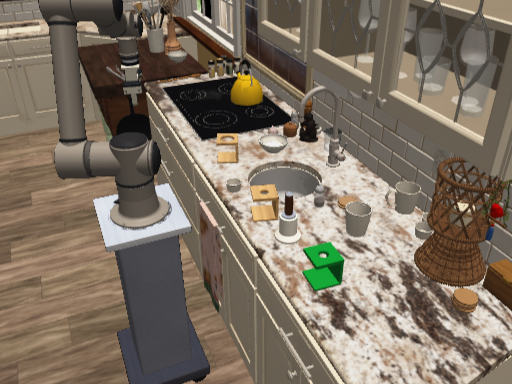

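View pics/top0.png

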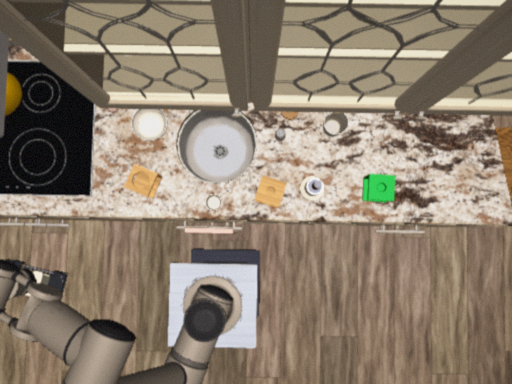

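View pics/wrist0.png

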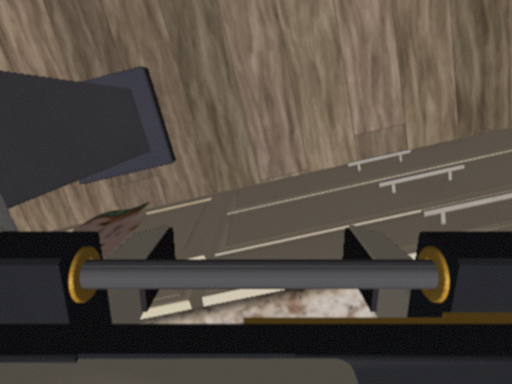

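```bash
python3 - <<'E'
import cv2,numpy as np
t=cv2.imread("pics/top0.png"); s=cv2.imread("pics/side0.png")
f=lambda im,a,b,w,h:cv2.resize(im[b:b+h,a:a+w],(390,290),interpolation=cv2.INTER_CUBIC)
cv2.imwrite("pics/crop.png",np.vstack([np.hstack([f(t,110,155,67,50),f(t,245,160,90,67)]),np.hstack([f(s,200,125,54,40),f(s,240,175,90,67)])]))
E
cat > h.py <<'E'
import numpy as np,pickle
from scipy.spatial.transform import Rotation as R
def pts(c):
    f=192/np.tan(np.radians(c["vertical_fov"])/2); z=c["z_map"]
    v,u=np.mgrid[:z.shape[0],:z.shape[1]]
    P=np.stack([(u-c["cx"])/f*z,(v-c["cy"])/f*z,z],-1)
    return P@R.from_euler("xyz",c["rotation"]).as_matrix().T+c["xyz"]
E
python3 - <<'E'
from h import *
c=pickle.load(open("/tmp/top0.pkl","rb"));P=pts(c);np.set_printoptions(precision=0,suppress=True,linewidth=200)
fr=c["frame"].astype(int)
for name,(a,b,a2,b2) in dict(left=(115,155,170,205),right=(248,170,292,212),steel=(298,172,330,202)).items():
    Q=P[b:b2,a:a2];z=Q[...,2]
    m=(z>85)&(z<110); print(name,z.max(),m.sum(),Q[m].min(0),Q[m].max(0),Q[m].mean(0))
    print(z[::2,::2])
E
```

```text
left 1794.5167149842298 462 [387. 198.  86.] [499. 312. 108.] [444. 254.  98.]
[[   3.    4.   -3.   -0.    6.   -3.   -4.    8.    4.   -4.    1.   -1.    7.   -2.   -1.    1.   -3.   10.    2.    5.   -1.   -1.   -6.    6.   -4.    0.   -3.   -5.]
 [   0.    0.    0.    5.   -6.    4.    5.   -1.   -0.    0.    2.   -6.   -3.    8.    3.    5.   -2.    0.    8.   -1.    1.    2.   -9.   -4.    0.   -1.   -1.    2.]
 [  -5.   -6.   -2.   -0.   -4.   -4.    1.   11.   -6.   -5.    1.    4.    3.    6.    4.    3.  -10.    7.   -1.    0.    5.   -3.   -3.   -2.    2.    2.   -2.    2.]
 [   2.    7.  -13.    2.    0.    5.   -3.   -1.    2.   -3.    0.    7.    7.    8.   -1.   -2.   -4.   -7.   -0.    6.   -6.   -4.    6.    2.    1.    4.    0.    5.]
 [  -2.   -0.   -3.    1.   -0.   -6.   -5.   -0.   -0.    0.    2.   -1.    6.    7.    1.    9.    2.   -5.   -5.   -9.    1.    0.    3.    9.    4.   -2.    1.   -2.]
 [  -1.    9.   -6.    1.    6.    0.   10.   -4.    0.  102.  101.   97.   -2.    7.   -1.    4.   -4.    9.   -4.    2.    2.   -2.    1.   -2.   -3.    7.   -1.   
[... 6814 characters left out ...]
171. 181. 179.  89.   2.  -1.  -7.]
 [  1.  12.  20.  26.  88.  97.  99. 131. 165. 176. 173. 172.  91.   4.  10.   2.]
 [ 10.  21.  16.  25.  82.  89.  96.  90. 138. 149. 142.  97.  86.  -0.  -4.   0.]
 [  1.   9.  17.  22.  58.  89.  92. 103.  95.  97.  92.  82.  17.   0.  -4.   0.]
 [ -5.   4.  13.  22.  35.  75.  84.  85.  92. 100.  88.  85.  14.   1.   1.   2.]
 [  2.  -1.   9.  17.  21.  33.  52.  76.  89.  87.  22.  16.  10.   1.  12.   5.]
 [ 10.   6.  -4.  14.  20.  14.  14.  17.  30.  19.  11.  16.  -1.  -1.  -1.   4.]
 [ -2.  -4.  -8.   5.   6.   6.  13.  20.  18.  10.   7.   2.   2.   0.  -1.   1.]
 [  8.   3.   2.   8.  -2.   1.  -1.  -2.  -5.  -0.   4.  -2.   2.   2.  -2.   3.]]
```

View pics/crop.png

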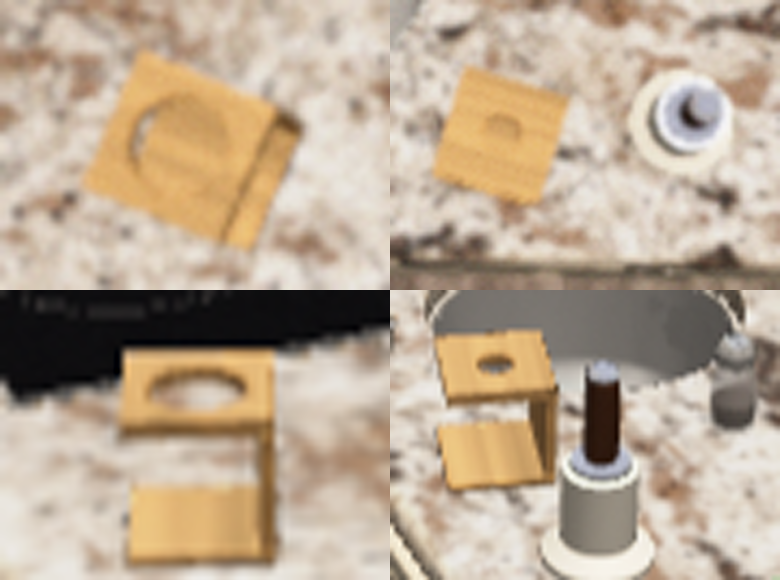

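Candidates (top view): stand at (143,181) has the wide hole. The stand at (270,191) has the small hole, so that is my choice, and the crop confirms it. The stand at (379,188) is green, so it is excluded. The steel is the dark handle in the white sleeve at (314,187), the only one in view.

```bash
cat >> h.py <<'E'
import cv2
def square(P,c,a,b,a2,b2):
    Q=P[b:b2,a:a2]; m=(Q[...,2]>85)&(Q[...,2]<112)
    return cv2.minAreaRect(Q[m][:,:2].astype(np.float32))
E
python3 - <<'E'
from h import *
from plant import *
np.set_printoptions(precision=3,suppress=True)
c=pickle.load(open("/tmp/top0.pkl","rb"));P=pts(c)
print("stand rect",square(P,c,248,170,292,212))
Q=P[170:212,248:292];m=(abs(Q[...,2]-98)<14);print("mean",Q[m].mean(0))
# hole pixels: inside rect with low z; intersect rays with z=98
f=192/np.tan(np.radians(c["vertical_fov"])/2);M=R.from_euler("xyz",c["rotation"]).as_matrix()
v,u=np.mgrid[170:212,248:292]; D=np.stack([(u-c["cx"])/f,(v-c["cy"])/f,np.ones(u.shape)],-1)@M.T
X=c["xyz"]+D*((98-c["xyz"][2])/D[...,2])[...,None]
h=(Q[...,2]<60)&(np.hypot(X[...,0]-415,X[...,1]+200)<28); print("hole",h.sum(),X[h].mean(0))
Q=P[172:202,298:330];m=(Q[...,2]>155)&(Q[...,2]<200);print("cap",m.sum(),Q[m].mean(0),Q[m].min(0),Q[m].max(0),cv2.minEnclosingCircle(Q[m][:,:2].astype(np.float32)))
m=(abs(Q[...,2]-93)<12);print("guard",cv2.minEnclosingCircle(Q[m][:,:2].astype(np.float32)))
c=pickle.load(open("/tmp/side0.pkl","rb"));P=pts(c)
print("side stand",square(P,c,245,180,283,225))
Q=P[180:245,270:305];m=(Q[...,2]>105)&(Q[...,2]<160)
A=Q[m];A=A[(abs(A[:,0]-435)<40)&(abs(A[:,1]+350)<40)];print("side handle",len(A),A.mean(0),A.min(0),A.max(0), "view dir",(A.mean(0)-c["xyz"]))
o=get_obs();print(R.from_euler("xyz",o["tcp_rot"]).as_matrix())
E
```

```text
stand rect ((415.0247802734375, -199.79544067382812), (89.6248779296875, 90.17395782470703), 73.94773864746094)
mean [ 414.756 -199.863   98.24 ]
hole 57 [ 414.424 -199.631   98.   ]
cap 55 [ 434.179 -353.298  175.477] [ 422.548 -367.01   157.788] [ 446.773 -341.056  186.98 ] ((434.2003173828125, -354.2701721191406), 13.288200378417969)
guard ((434.3013000488281, -353.73297119140625), 29.950321197509766)
side stand ((392.70538330078125, -253.646484375), (206.840087890625, 90.49909210205078), 73.33776092529297)
side handle 111 [ 424.157 -365.359  132.776] [ 412.688 -376.647  105.879] [ 438.047 -352.596  159.434] view dir [ 620.958 1200.758 -908.62 ]
[[-0.    -0.973  0.229]
 [-0.001  0.229  0.973]
 [-1.     0.    -0.001]]
```

```bash
python3 -m creep '[{"ty":-4,"tz":-1.8},{"ty":-8,"tz":-3.5},{"ty":-12,"tz":-5.3},{"ty":-16,"tz":-7},{"ty":-20,"tz":-8.8},{"ty":-24,"tz":-10.5},{"ty":-28,"tz":-12.3},{"ty":-30,"tz":-14}]'
```

```text
validation failed for argument at $[0]...
```

```bash
python3 -m creep '[{"tx":0,"ty":-3.5,"tz":-1.6,"wx":0,"wy":0,"wz":0,"gripper":-1}]'
```

```text
time: 0.23
tool_pos: [147.3, 489.7, 226.3]
tcp_rot: [1.154, 1.568, 2.499]
contact_force: [1.5, -1.1, 0.3]
grip_width: 91.6
```

```bash
python3 -m creep '[{"tx":0,"ty":-3.6,"tz":-1.6,"wx":0,"wy":0,"wz":0,"gripper":-1},{"tx":0,"ty":-7.2,"tz":-3.2,"wx":0,"wy":0,"wz":0,"gripper":-1},{"tx":0,"ty":-10.8,"tz":-4.8,"wx":0,"wy":0,"wz":0,"gripper":-1},{"tx":0,"ty":-14.4,"tz":-6.4,"wx":0,"wy":0,"wz":0,"gripper":-1},{"tx":0,"ty":-18,"tz":-8,"wx":0,"wy":0,"wz":0,"gripper":-1},{"tx":0,"ty":-21.6,"tz":-9.6,"wx":0,"wy":0,"wz":0,"gripper":-1},{"tx":0,"ty":-25.2,"tz":-11.2,"wx":0,"wy":0,"wz":0,"gripper":-1},{"tx":0,"ty":-28.6,"tz":-12.6,"wx":0,"wy":0,"wz":0,"gripper":-1}]'
```

```text
time: 0.9
tool_pos: [401.4, 297.7, 226.6]
tcp_rot: [2.577, 1.571, -2.367]
contact_force: [0.2, 1.0, -0.0]
grip_width: 91.9
```

```bash
python3 -m creep '[{"tx":0,"ty":-1.1,"tz":-3.9,"wx":0,"wy":0,"wz":0,"gripper":-1},{"tx":0,"ty":-2.2,"tz":-7.8,"wx":0,"wy":0,"wz":0,"gripper":-1},{"tx":0,"ty":-3.4,"tz":-11.7,"wx":0,"wy":0,"wz":0,"gripper":-1},{"tx":0,"ty":-4.5,"tz":-15.6,"wx":0,"wy":0,"wz":0,"gripper":-1},{"tx":0,"ty":-5.6,"tz":-19.5,"wx":0,"wy":0,"wz":0,"gripper":-1},{"tx":0,"ty":-6.7,"tz":-23.4,"wx":0,"wy":0,"wz":0,"gripper":-1},{"tx":0,"ty":-7.8,"tz":-27.3,"wx":0,"wy":0,"wz":0,"gripper":-1},{"tx":0,"ty":-8.9,"tz":-31.2,"wx":0,"wy":0,"wz":0,"gripper":-1}]'
python3 -m creep '[{"tx":0,"ty":-1.1,"tz":-3.9,"wx":0,"wy":0,"wz":0,"gripper":-1},{"tx":0,"ty":-2.2,"tz":-7.8,"wx":0,"wy":0,"wz":0,"gripper":-1},{"tx":0,"ty":-3.4,"tz":-11.7,"wx":0,"wy":0,"wz":0,"gripper":-1},{"tx":0,"ty":-4.5,"tz":-15.6,"wx":0,"wy":0,"wz":0,"gripper":-1},{"tx":0,"ty":-5.6,"tz":-19.5,"wx":0,"wy":0,"wz":0,"gripper":-1},{"tx":0,"ty":-6.7,"tz":-23.4,"wx":0,"wy":0,"wz":0,"gripper":-1},{"tx":0,"ty":-7.8,"tz":-27.3,"wx":0,"wy":0,"wz":0,"gripper":-1}]'
python3 - <<'E'
from plant import *
import cv2,pickle
o=get_obs();print(o["tool_pos"],o["joint_positions"],o["time"])
c=capture("wrist"); cv2.imwrite("pics/w1.png",c["frame"][:,:,::-1]); pickle.dump(c,open("/tmp/w1.pkl","wb"));print(c["xyz"],c["rotation"])
E
```

```text
time: 1.57
tool_pos: [414.9, -26.5, 226.7]
tcp_rot: [-0.687, 1.571, 0.653]
contact_force: [0.9, -0.1, 0.1]
grip_width: 91.9
time: 2.15
tool_pos: [428.3, -310.3, 226.5]
tcp_rot: [0.527, 1.57, 1.867]
contact_force: [0.7, -1.0, 0.4]
grip_width: 91.9
[ 428.33100693 -310.25884522  226.46714102] [-7.71972256e-01  3.49579184e-01  1.51358547e+00  2.31344792e-04
  1.27883057e+00 -2.11162510e+00] 2.15
[ 357.76029658 -293.96346932  383.5580002 ] [2.87293127e+00 8.95163066e-05 1.33943795e+00]
```

View pics/w1.png

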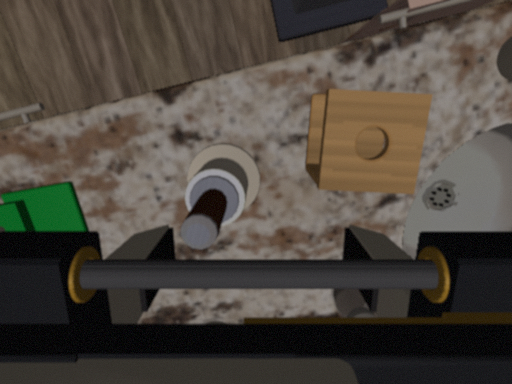

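The wrist view shows the steel's cap at about (201,230) with its guard ring at (215,195). The small-hole stand's hole is at (370,142), and the green stand is at the left edge. I'll measure the steel and the hole from this closer view.

Run:
```python
from h import *
np.set_printoptions(precision=1,suppress=True)
c=pickle.load(open("/tmp/w1.pkl","rb"));P=pts(c)
f=192/np.tan(np.radians(c["vertical_fov"])/2);M=R.from_euler("xyz",c["rotation"]).as_matrix()
v,u=np.mgrid[:384,:512]; D=np.stack([(u-c["cx"])/f,(v-c["cy"])/f,np.ones(u.shape)],-1)@M.T
def at(z): return c["xyz"]+D*((z-c["xyz"][2])/D[...,2])[...,None]
fit=lambda A:cv2.fitEllipse(cv2.convexHull(A.astype(np.float32)))
Z=P[...,2]
win=np.zeros(Z.shape,bool);win[205:252,175:230]=1
m=win&(Z>172)&(Z<186); print("cap",m.sum(),P[m].mean(0),fit(at(178)[m][:,:2]))
win[:]=0;win[160:230,180:250]=1
m=win&(Z>102)&(Z<150); print("handle",m.sum(),P[m].mean(0))
m=win&(Z>82)&(Z<108); print("guard",m.sum(),np.median(Z[m]),fit(at(95)[m][:,:2]))
win[:]=0;win[80:200,300:440]=1
m=win&(Z>86)&(Z<110); print("stand",Z[m].mean(),cv2.minAreaRect(P[m][:,:2].astype(np.float32)))
X=at(98); h=win&(Z<70)&(np.hypot(X[...,0]-415,X[...,1]+200)<24); print("hole",h.sum(),X[h].mean(0),fit(X[h][:,:2]))
```

```text
cap 989 [ 430.6 -354.7  175.6] ((429.7911071777344, -353.9695739746094), (25.37692642211914, 25.953052520751953), 46.49223327636719)
handle 495 [ 423.  -348.7  129. ]
guard 1845 92.59647638577599 ((428.9453125, -353.4536437988281), (57.35930252075195, 58.13914108276367), 55.06765365600586)
stand 96.70194801323689 ((412.14825439453125, -200.5662841796875), (91.13990783691406, 90.26309204101562), 73.78640747070312)
hole 697 [ 410.3 -203.5   98. ] ((410.4141540527344, -203.51905822753906), (24.96626853942871, 27.479421615600586), 59.71535110473633)
```

```bash
python3 -m creep '[{"tx":0,"ty":-0.7,"tz":-2.1,"wx":0,"wy":0,"wz":0,"gripper":-1},{"tx":0,"ty":-1.3,"tz":-4.2,"wx":0,"wy":0,"wz":0,"gripper":-1},{"tx":0,"ty":-1.3,"tz":-4.2,"wx":0,"wy":0,"wz":0,"gripper":-1},{"tx":1.5,"ty":-1.3,"tz":-4.2,"wx":0,"wy":0,"wz":0,"gripper":-1},{"tx":3,"ty":-1.3,"tz":-4.2,"wx":0,"wy":0,"wz":0,"gripper":-1},{"tx":3,"ty":-1.3,"tz":-4.2,"wx":0,"wy":0,"wz":0,"gripper":-1}]'
python3 - <<'E'
from plant import *
import cv2,pickle
c=capture("wrist"); cv2.imwrite("pics/w2.png",c["frame"][:,:,::-1]); pickle.dump(c,open("/tmp/w2.pkl","wb"))
E
```

```text
time: 2.7
tool_pos: [430.7, -350.3, 193.7]
tcp_rot: [0.941, 1.565, 2.28]
contact_force: [-0.4, 0.3, -1.0]
grip_width: 91.8
```

View pics/w2.png

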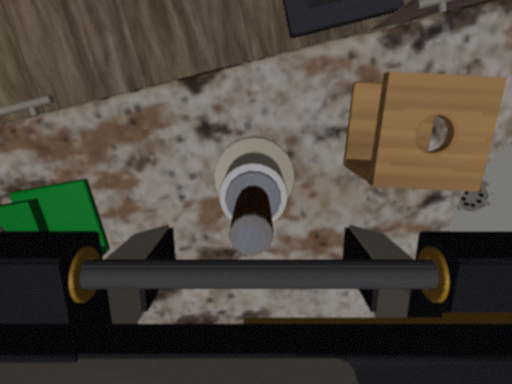

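The view is nearly centred: the cap at (251,235) sits slightly left of the finger midline at column 258. I'll correct that 4 mm, descend and grip.

```bash
python3 -m creep '[{"tx":1,"ty":0,"tz":-0.4,"wx":0,"wy":0,"wz":0,"gripper":-1},{"tx":2.5,"ty":0,"tz":-0.4,"wx":0,"wy":0,"wz":0,"gripper":-1},{"tx":4,"ty":0,"tz":-0.4,"wx":0,"wy":0,"wz":0,"gripper":-1},{"tx":5.5,"ty":0,"tz":-0.4,"wx":0,"wy":0,"wz":0,"gripper":-1},{"tx":6.6,"ty":0,"tz":-0.4,"wx":0,"wy":0,"wz":0,"gripper":-1},{"tx":7.3,"ty":0,"tz":-0.4,"wx":0,"wy":0,"wz":0,"gripper":-1},{"tx":7.3,"ty":0,"tz":-0.4,"wx":0,"wy":0,"wz":0,"gripper":-1},{"tx":7.3,"ty":0,"tz":-0.4,"wx":0,"wy":0,"wz":0,"gripper":-1}]'
python3 - <<'E'
from plant import *
import cv2,pickle
c=capture("wrist"); cv2.imwrite("pics/w3.png",c["frame"][:,:,::-1]); pickle.dump(c,open("/tmp/w3.pkl","wb"))
E
```

```text
time: 3.42
tool_pos: [431.2, -356.1, 124.0]
tcp_rot: [-2.015, 1.57, -0.675]
contact_force: [0.5, -0.3, -0.5]
grip_width: 92.1
```

View pics/w3.png

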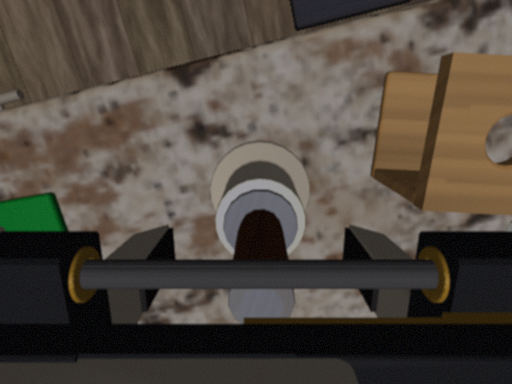

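The handle is now at column 262, about 2 mm past the finger centre at 258. I'll correct that and close.

```bash
python3 -m creep '[{"tx":0.4,"ty":0,"tz":0.2,"wx":0,"wy":0,"wz":0,"gripper":-1},{"tx":0.4,"ty":0,"tz":0.2,"wx":0,"wy":0,"wz":0,"gripper":1},{"tx":0.4,"ty":0,"tz":0.2,"wx":0,"wy":0,"wz":0,"gripper":1},{"tx":0.4,"ty":0,"tz":0.2,"wx":0,"wy":0,"wz":0,"gripper":1},{"tx":0.4,"ty":0,"tz":0.2,"wx":0,"wy":0,"wz":0,"gripper":1},{"tx":0.4,"ty":0,"tz":0.2,"wx":0,"wy":0,"wz":0,"gripper":1},{"tx":0.4,"ty":0,"tz":0.2,"wx":0,"wy":0,"wz":0,"gripper":1},{"tx":0.4,"ty":0,"tz":0.2,"wx":0,"wy":0,"wz":0,"gripper":1}]'
python3 -m creep '[{"tx":0,"ty":0,"tz":0,"wx":0,"wy":0,"wz":0,"gripper":1},{"tx":0,"ty":0,"tz":0,"wx":0,"wy":0,"wz":0,"gripper":1},{"tx":0,"ty":0,"tz":0,"wx":0,"wy":0,"wz":0,"gripper":1},{"tx":0,"ty":0,"tz":0,"wx":0,"wy":0,"wz":0,"gripper":1}]'
```

```text
time: 4.13
tool_pos: [431.4, -354.1, 119.7]
tcp_rot: [-1.142, 1.571, 0.198]
contact_force: [-0.6, -0.6, -0.2]
grip_width: 50.4
time: 4.47
tool_pos: [431.4, -354.3, 119.7]
tcp_rot: [-2.649, 1.57, -1.309]
contact_force: [-0.1, -0.5, 0.6]
grip_width: 26.9
```

```bash
python3 -m creep '[{"tx":0,"ty":0,"tz":0,"wx":0,"wy":0,"wz":0,"gripper":1},{"tx":0,"ty":0,"tz":0,"wx":0,"wy":0,"wz":0,"gripper":1},{"tx":-0.5,"ty":0,"tz":0,"wx":0,"wy":0,"wz":0,"gripper":1},{"tx":-1,"ty":0,"tz":0,"wx":0,"wy":0,"wz":0,"gripper":1},{"tx":-2,"ty":0,"tz":0,"wx":0,"wy":0,"wz":0,"gripper":1},{"tx":-3,"ty":0,"tz":0,"wx":0,"wy":0,"wz":0,"gripper":1}]'
```

```text
time: 4.97
tool_pos: [431.3, -353.8, 150.4]
tcp_rot: [0.734, 1.57, 2.074]
contact_force: [-0.7, 0.2, -2.1]
grip_width: 27.1
```

Held, with weight on the wrist. Lifting clear.

```bash
python3 -m creep '[{"tx":-1.5,"ty":0,"tz":0,"wx":0,"wy":0,"wz":0,"gripper":1},{"tx":-3,"ty":0,"tz":0,"wx":0,"wy":0,"wz":0,"gripper":1},{"tx":-4.5,"ty":0,"tz":0,"wx":0,"wy":0,"wz":0,"gripper":1},{"tx":-6,"ty":0,"tz":0,"wx":0,"wy":0,"wz":0,"gripper":1},{"tx":-7.5,"ty":0,"tz":0,"wx":0,"wy":0,"wz":0,"gripper":1},{"tx":-8.5,"ty":0,"tz":0,"wx":0,"wy":0,"wz":0,"gripper":1},{"tx":-8.5,"ty":0,"tz":0,"wx":0,"wy":0,"wz":0,"gripper":1},{"tx":-8.5,"ty":0,"tz":0,"wx":0,"wy":0,"wz":0,"gripper":1}]'
python3 - <<'E'
from plant import *
import cv2,pickle
for n in ["wrist","side"]:
    c=capture(n); f=c["frame"][:,:,::-1]
    if n=="side": f=cv2.resize(f[140:260,220:380],(800,600),interpolation=cv2.INTER_CUBIC)
    cv2.imwrite(f"pics/{n}4.png",f); pickle.dump(c,open(f"/tmp/{n}4.pkl","wb"))
print(get_obs()["tool_pos"])
E
```

```text
time: 5.63
tool_pos: [431.5, -354.1, 235.2]
tcp_rot: [-2.055, 1.57, -0.715]
contact_force: [0.2, -0.1, -2.3]
grip_width: 26.9
[ 431.07652156 -353.63634518  233.83507418]
```

View pics/wrist4.png

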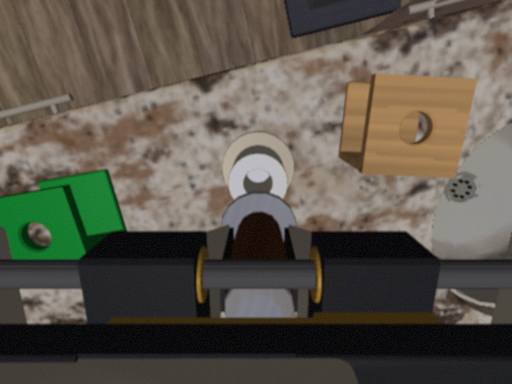

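View pics/side4.png

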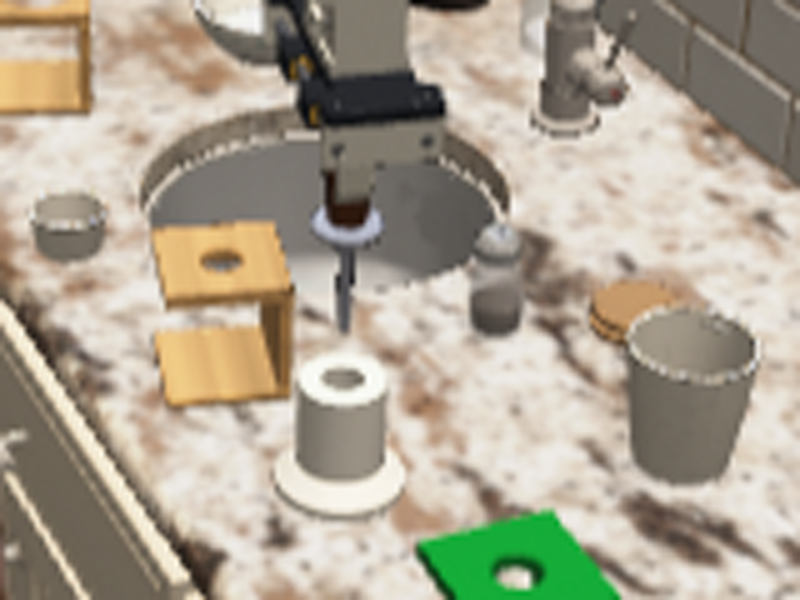

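The steel hangs upright in the fingers: in the enlarged side crop the guard is at (347,222) and the tip at (345,330), clear of the sleeve. The hole is to its left at (222,260). Moving over the hole.

```bash
python3 -m creep '[{"tx":0,"ty":0.4,"tz":1,"wx":0,"wy":0,"wz":0,"gripper":1},{"tx":0,"ty":1.2,"tz":3.2,"wx":0,"wy":0,"wz":0,"gripper":1},{"tx":0,"ty":2.1,"tz":5.6,"wx":0,"wy":0,"wz":0,"gripper":1},{"tx":0,"ty":3,"tz":8,"wx":0,"wy":0,"wz":0,"gripper":1},{"tx":0,"ty":3.8,"tz":10.4,"wx":0,"wy":0,"wz":0,"gripper":1},{"tx":0,"ty":4.6,"tz":12.6,"wx":0,"wy":0,"wz":0,"gripper":1},{"tx":0,"ty":5.2,"tz":14,"wx":0,"wy":0,"wz":0,"gripper":1},{"tx":0,"ty":5.35,"tz":14.5,"wx":0,"wy":0,"wz":0,"gripper":1}]'
python3 -m creep '[{"tx":0,"ty":0,"tz":0,"wx":0,"wy":0,"wz":0,"gripper":1},{"tx":0,"ty":0,"tz":0,"wx":0,"wy":0,"wz":0,"gripper":1},{"tx":0,"ty":0,"tz":0,"wx":0,"wy":0,"wz":0,"gripper":1}]'
python3 - <<'E'
from plant import *
import cv2,pickle
for n in ["wrist","side"]:
    c=capture(n); f=c["frame"][:,:,::-1]
    if n=="side": f=cv2.resize(f[140:230,210:330],(800,600),interpolation=cv2.INTER_CUBIC)
    cv2.imwrite(f"pics/{n}5.png",f); pickle.dump(c,open(f"/tmp/{n}5.pkl","wb"))
E
```

```text
time: 6.4
tool_pos: [411.6, -198.1, 234.4]
tcp_rot: [0.91, 1.569, 2.252]
contact_force: [-0.3, 0.1, -2.7]
grip_width: 27.0
time: 6.65
tool_pos: [412.8, -201.7, 234.6]
tcp_rot: [-2.549, 1.57, -1.21]
contact_force: [0.7, -0.5, -3.0]
grip_width: 27.1
```

View pics/wrist5.png

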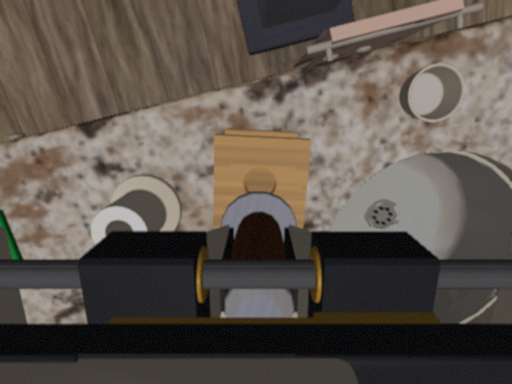

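View pics/side5.png

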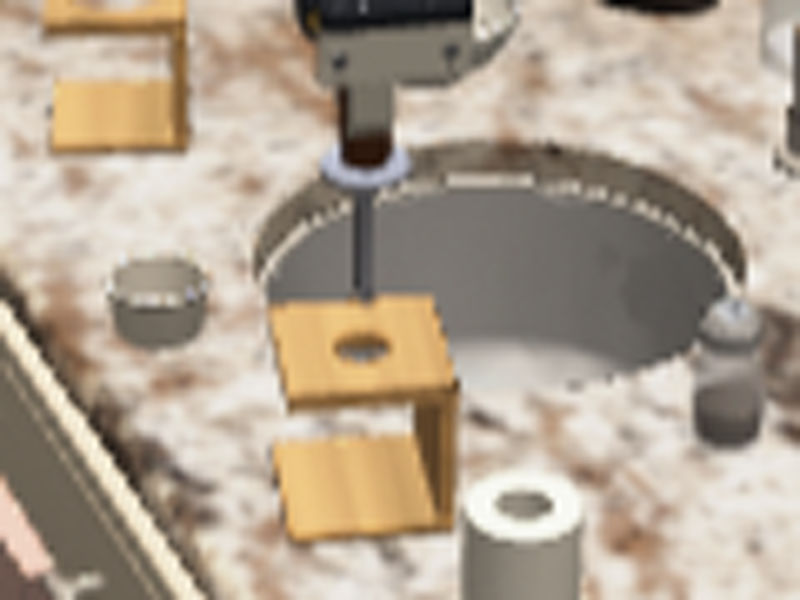

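Run:
```python
from h import *
np.set_printoptions(precision=1,suppress=True)
c=pickle.load(open("/tmp/side5.pkl","rb"));P=pts(c)
f=192/np.tan(np.radians(c["vertical_fov"])/2);M=R.from_euler("xyz",c["rotation"]).as_matrix()
def proj(p): q=(np.array(p)-c["xyz"])@M; return q[:2]/q[2]*f+[c["cx"],c["cy"]]
def ray(u,v,z):
    d=M@np.array([(u-c["cx"])/f,(v-c["cy"])/f,1]); return c["xyz"]+d*(z-c["xyz"][2])/d[2]
def full(x,y): return np.array([210+(x+.5)*120/800-.5,140+(y+.5)*90/600-.5])
tx,ty=412.6,-200.4
print("pred crop px: (guard rim top z211, tip z124, hole)")
for p in ([tx,ty,204],[tx,ty,211],[tx,ty,124],[tx,ty,98]):
    q=proj(p); print(p,(q-[210,140]+.5)*800/120-.5)
im=cv2.resize(c["frame"][140:230,210:330],(800,600),interpolation=cv2.INTER_CUBIC)
cv2.imwrite("pics/s5b.png",cv2.resize(c["frame"][158:208,240:290,::-1],(600,600),interpolation=cv2.INTER_CUBIC))
# stand top board from depth at side
Q=P; Z=Q[...,2]; w=np.zeros(Z.shape,bool); w[180:203,248:282]=1
m=w&(Z>88)&(Z<110)&(Q[...,1]>-270); print("board",m.sum(),cv2.minAreaRect(Q[m][:,:2].astype(np.float32)))
w[:]=0;w[158:170,256:275]=1
m=w&(Z>190)&(Z<222);print("guard pts",m.sum(),Q[m].mean(0),Q[m].min(0),Q[m].max(0))
# wrist guard
c=pickle.load(open("/tmp/wrist5.pkl","rb"));P=pts(c);Z=P[...,2]
w[:]=0;w[185:262,215:302]=1;m=w&(Z>196)&(Z<222)&(np.hypot(P[...,0]-412,P[...,1]+200)<35)
print("wrist guard",m.sum(),P[m].mean(0),cv2.fitEllipse(cv2.convexHull(P[m][:,:2].astype(np.float32))))
w[:]=0;w[125:220,205:320]=1;m=w&(Z>88)&(Z<106);print("wrist board",m.sum(),P[m].mean(0),P[m][:,:2].min(0),cv2.minAreaRect(P[m][:,:2].astype(np.float32)))
```

```text
pred crop px: (guard rim top z211, tip z124, hole)
[412.6, -200.4, 204] [367.8 170.1]
[412.6, -200.4, 211] [367.8 158.2]
[412.6, -200.4, 124] [367.6 302.3]
[412.6, -200.4, 98] [367.5 343.9]
board 384 ((408.9471435546875, -201.52667236328125), (104.70062255859375, 92.5539779663086), 76.04830169677734)
guard pts 85 [ 405.8 -212.1  210.5] [ 383.  -229.3  201.2] [ 431.7 -179.6  221.2]
wrist guard 1873 [ 400.9 -199.4  209.5] ((408.08599853515625, -201.03536987304688), (35.8425178527832, 44.99045944213867), 165.7840576171875)
wrist board 5673 [ 397.5 -197.    96.9] [ 356.3 -254.2] ((408.52099609375, -199.686279296875), (90.19989776611328, 83.23706817626953), 74.10680389404297)
```

View pics/s5b.png

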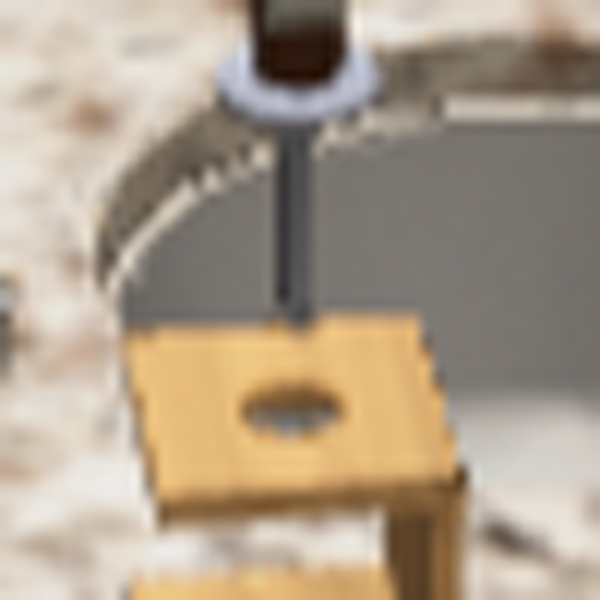

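In the side crop the rod (column 295) lines up laterally with the hole (293,410), and the tip sits at about row 322. Depth is uncertain by 3–5 mm, well inside the rod's 10 mm margin. I'll go part-way in and check again before the cone enters.

```bash
python3 -m creep '[{"tx":0.8,"ty":0,"tz":0,"wx":0,"wy":0,"wz":0,"gripper":1},{"tx":1.8,"ty":0,"tz":0,"wx":0,"wy":0,"wz":0,"gripper":1},{"tx":2.8,"ty":0,"tz":0,"wx":0,"wy":0,"wz":0,"gripper":1},{"tx":3.8,"ty":0,"tz":0,"wx":0,"wy":0,"wz":0,"gripper":1},{"tx":4.8,"ty":0,"tz":0,"wx":0,"wy":0,"wz":0,"gripper":1},{"tx":5.5,"ty":0,"tz":0,"wx":0,"wy":0,"wz":0,"gripper":1},{"tx":5.5,"ty":0,"tz":0,"wx":0,"wy":0,"wz":0,"gripper":1},{"tx":5.5,"ty":0,"tz":0,"wx":0,"wy":0,"wz":0,"gripper":1}]'
python3 - <<'E'
from plant import *
import cv2,pickle,numpy as np
L=[]
for n in ["wrist","side","top"]:
    c=capture(n); f=c["frame"][:,:,::-1]; pickle.dump(c,open(f"/tmp/{n}6.pkl","wb"))
    if n=="side": f=f[165:215,240:290]
    if n=="wrist": f=f[110:260,185:335]
    if n=="top": f=f[140:240,220:320]
    L.append(cv2.resize(f,(400,400) if n!="side" else (400,400),interpolation=cv2.INTER_CUBIC))
    cv2.imwrite(f"pics/{n}6.png",cv2.resize(f,(590,590),interpolation=cv2.INTER_CUBIC))
cv2.imwrite("pics/tw6.png",np.hstack([L[0],L[2]]))
print(get_obs()["tool_pos"])
E
```

```text
time: 7.42
tool_pos: [412.4, -200.8, 179.3]
tcp_rot: [1.118, 1.57, 2.457]
contact_force: [0.2, -0.5, -2.8]
grip_width: 27.2
[ 412.8217701  -200.9980496   180.18146904]
```

View pics/side6.png

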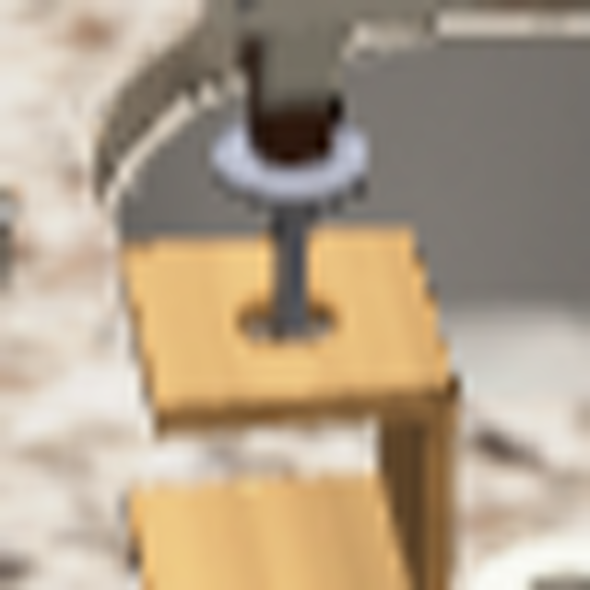

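View pics/tw6.png

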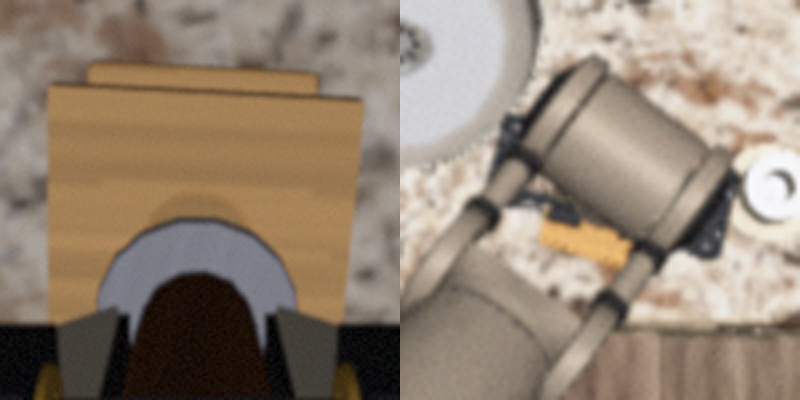

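The wrist crop shows the guard's apex and the hole's arc on the same column (198). In the side crop the rod (290) is on the hole's centre column (289). Two independent directions agree, so I'll continue down in small steps with force checks.

```bash
python3 -m creep '[{"tx":0.7,"ty":0,"tz":0,"wx":0,"wy":0,"wz":0,"gripper":1},{"tx":1.4,"ty":0,"tz":0,"wx":0,"wy":0,"wz":0,"gripper":1},{"tx":2.1,"ty":0,"tz":0,"wx":0,"wy":0,"wz":0,"gripper":1},{"tx":2.8,"ty":0,"tz":0,"wx":0,"wy":0,"wz":0,"gripper":1},{"tx":3.4,"ty":0,"tz":0,"wx":0,"wy":0,"wz":0,"gripper":1},{"tx":3.4,"ty":0,"tz":0,"wx":0,"wy":0,"wz":0,"gripper":1},{"tx":3.4,"ty":0,"tz":0,"wx":0,"wy":0,"wz":0,"gripper":1}]'
python3 -m creep '[{"tx":0.3,"ty":0,"tz":0,"wx":0,"wy":0,"wz":0,"gripper":1},{"tx":0.6,"ty":0,"tz":0,"wx":0,"wy":0,"wz":0,"gripper":1},{"tx":0.8,"ty":0,"tz":0,"wx":0,"wy":0,"wz":0,"gripper":1},{"tx":0.8,"ty":0,"tz":0,"wx":0,"wy":0,"wz":0,"gripper":1}]'
```

```text
time: 8.15
tool_pos: [412.3, -200.5, 145.2]
tcp_rot: [1.104, 1.57, 2.444]
contact_force: [-0.0, -0.6, -1.7]
grip_width: 27.1
time: 8.48
tool_pos: [412.3, -200.5, 137.3]
tcp_rot: [1.043, 1.57, 2.383]
contact_force: [-0.2, -0.3, -2.5]
grip_width: 26.8
```

```bash
python3 -m creep '[{"tx":0.2,"ty":0,"tz":0,"wx":0,"wy":0,"wz":0,"gripper":1},{"tx":0.4,"ty":0,"tz":0,"wx":0,"wy":0,"wz":0,"gripper":1},{"tx":0.5,"ty":0,"tz":0,"wx":0,"wy":0,"wz":0,"gripper":1},{"tx":0.5,"ty":0,"tz":0,"wx":0,"wy":0,"wz":0,"gripper":1},{"tx":0.5,"ty":0,"tz":0,"wx":0,"wy":0,"wz":0,"gripper":1}]'
python3 - <<'E'
from plant import *
import cv2,pickle,numpy as np
c=capture("side"); f=c["frame"][:,:,::-1]; pickle.dump(c,open("/tmp/side7.pkl","wb"))
cv2.imwrite("pics/side7.png",cv2.resize(f[165:215,240:290],(590,590),interpolation=cv2.INTER_CUBIC))
E
```

```text
time: 8.9
tool_pos: [412.5, -200.6, 132.7]
tcp_rot: [0.533, 1.571, 1.873]
contact_force: [-0.3, -0.5, -3.2]
grip_width: 26.8
```

View pics/side7.png

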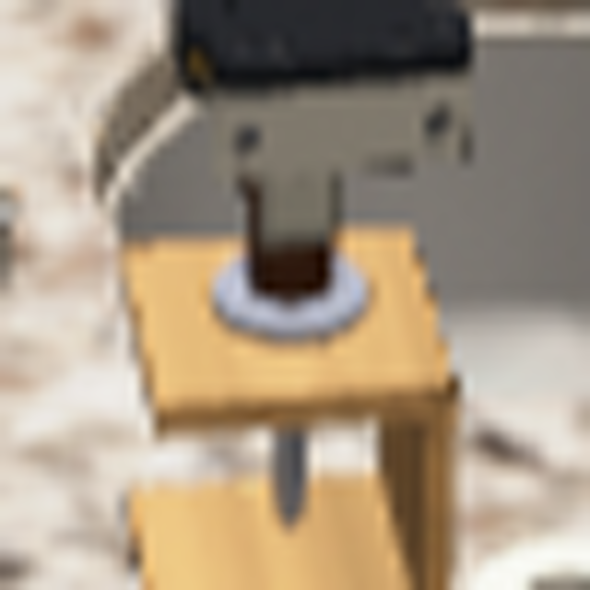

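The guard is just above the board at (290,300), and the rod shows below the board at (290,480), straight. Creeping down the last few millimetres to contact.

```bash
python3 -m creep '[{"tx":0.1,"ty":0,"tz":0,"wx":0,"wy":0,"wz":0,"gripper":1},{"tx":0.2,"ty":0,"tz":0,"wx":0,"wy":0,"wz":0,"gripper":1},{"tx":0.2,"ty":0,"tz":0,"wx":0,"wy":0,"wz":0,"gripper":1}]'
python3 -m creep '[{"tx":0.1,"ty":0,"tz":0,"wx":0,"wy":0,"wz":0,"gripper":1},{"tx":0.1,"ty":0,"tz":0,"wx":0,"wy":0,"wz":0,"gripper":1}]'
```

```text
time: 9.2
tool_pos: [412.4, -200.6, 130.5]
tcp_rot: [0.89, 1.57, 2.23]
contact_force: [-0.5, -0.7, -2.8]
grip_width: 27.0
time: 9.37
tool_pos: [412.6, -200.7, 129.7]
tcp_rot: [-1.486, 1.571, -0.146]
contact_force: [-0.2, 0.2, -2.2]
grip_width: 27.0
```

```bash
python3 -m creep '[{"tx":0.1,"ty":0,"tz":0,"wx":0,"wy":0,"wz":0,"gripper":1},{"tx":0.1,"ty":0,"tz":0,"wx":0,"wy":0,"wz":0,"gripper":1}]'
```

```text
time: 9.53
tool_pos: [412.6, -200.7, 129.6]
tcp_rot: [-1.919, 1.57, -0.579]
contact_force: [-3.2, 1.1, 7.2]
grip_width: 27.1
```

The contact force jumped from about −2.5 to +7.2 N, so the guard is on the board. Releasing.

```bash
python3 -m creep '[{"tx":0,"ty":0,"tz":0,"wx":0,"wy":0,"wz":0,"gripper":-1},{"tx":0,"ty":0,"tz":0,"wx":0,"wy":0,"wz":0,"gripper":-1},{"tx":0,"ty":0,"tz":0,"wx":0,"wy":0,"wz":0,"gripper":-1},{"tx":0,"ty":0,"tz":0,"wx":0,"wy":0,"wz":0,"gripper":-1},{"tx":0,"ty":0,"tz":0,"wx":0,"wy":0,"wz":0,"gripper":-1},{"tx":0,"ty":0,"tz":0,"wx":0,"wy":0,"wz":0,"gripper":-1},{"tx":0,"ty":0,"tz":0,"wx":0,"wy":0,"wz":0,"gripper":-1},{"tx":0,"ty":0,"tz":0,"wx":0,"wy":0,"wz":0,"gripper":-1}]'
python3 - <<'E'
from plant import *
import cv2
c=capture("wrist"); cv2.imwrite("pics/w8.png",c["frame"][:,:,::-1])
E
```

```text
time: 10.2
tool_pos: [412.5, -200.7, 128.7]
tcp_rot: [0.371, 1.571, 1.711]
contact_force: [-0.2, 0.0, 0.0]
grip_width: 75.6
```

View pics/w8.png

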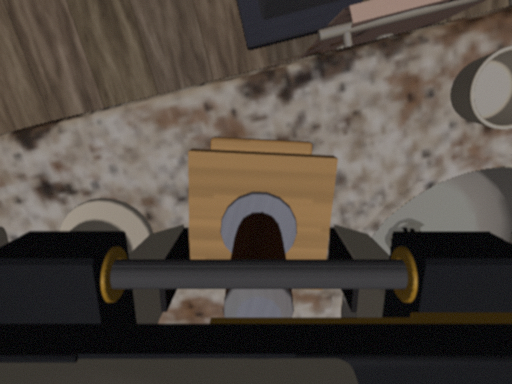

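The fingers are open on both sides of the handle at (258,240) and no force is measured. Retreating straight up.

```bash
python3 -m creep '[{"tx":-0.5,"ty":0,"tz":0,"wx":0,"wy":0,"wz":0,"gripper":-1},{"tx":-2,"ty":0,"tz":0,"wx":0,"wy":0,"wz":0,"gripper":-1},{"tx":-4,"ty":0,"tz":0,"wx":0,"wy":0,"wz":0,"gripper":-1},{"tx":-6,"ty":0,"tz":0,"wx":0,"wy":0,"wz":0,"gripper":-1},{"tx":-8,"ty":0,"tz":0,"wx":0,"wy":0,"wz":0,"gripper":-1},{"tx":-10,"ty":0,"tz":0,"wx":0,"wy":0,"wz":0,"gripper":-1},{"tx":-12,"ty":0,"tz":0,"wx":0,"wy":0,"wz":0,"gripper":-1},{"tx":-12,"ty":0,"tz":0,"wx":0,"wy":0,"wz":0,"gripper":-1}]'
python3 -m creep '[{"tx":0,"ty":0,"tz":4,"wx":0,"wy":0,"wz":0,"gripper":-1},{"tx":0,"ty":0,"tz":8,"wx":0,"wy":0,"wz":0,"gripper":-1},{"tx":0,"ty":0,"tz":12,"wx":0,"wy":0,"wz":0,"gripper":-1},{"tx":0,"ty":0,"tz":16,"wx":0,"wy":0,"wz":0,"gripper":-1},{"tx":0,"ty":0,"tz":20,"wx":0,"wy":0,"wz":0,"gripper":-1},{"tx":0,"ty":0,"tz":20,"wx":0,"wy":0,"wz":0,"gripper":-1}]'
python3 - <<'E'
from plant import *
from h import *
np.set_printoptions(precision=1,suppress=True)
L=[]
for n,(a,b) in dict(side=(235,160),top=(240,160)).items():
    c=capture(n); L.append(cv2.resize(c["frame"][b:b+60,a:a+60,::-1],(400,400),interpolation=cv2.INTER_CUBIC))
    if n=="top":
        P=pts(c)[165:215,245:295].reshape(-1,3);Z=P[:,2]
        near=np.hypot(P[:,0]-415,P[:,1]+200)<40
        m=near&(Z>165)&(Z<205);print("cap",m.sum(),P[m].mean(0))
        m=(Z>85)&(Z<112);print("stand",cv2.minAreaRect(P[m][:,:2].astype(np.float32)))
cv2.imwrite("pics/end.png",np.hstack(L))
E
```

```text
time: 10.92
tool_pos: [414.0, -201.7, 252.8]
tcp_rot: [-1.948, 1.563, -0.608]
contact_force: [0.7, -0.5, 1.7]
grip_width: 91.8
time: 11.42
tool_pos: [458.6, 0.0, 248.4]
tcp_rot: [0.185, 1.568, 1.531]
contact_force: [-0.9, -1.2, -0.0]
grip_width: 91.7
cap 54 [ 414.5 -200.5  186.3]
stand ((415.15826416015625, -199.79579162597656), (89.76363372802734, 91.17940521240234), 73.85870361328125)
```

View pics/end.png

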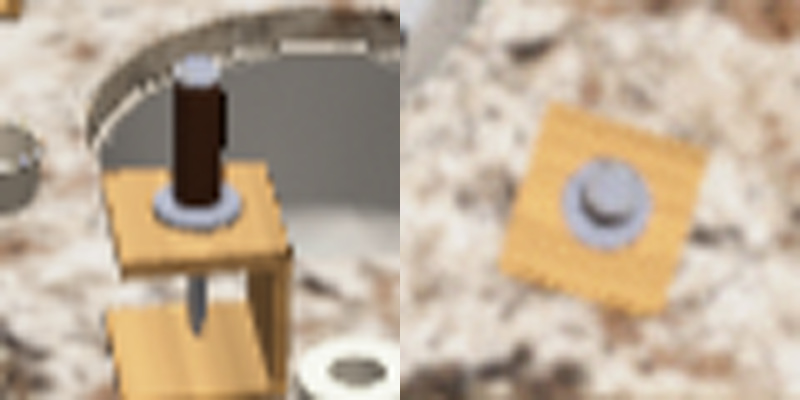

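The steel stands upright. In the side view the guard is at (197,205), flat on the board, and the rod shows below it at (197,300). In the top view the cap is at (605,187). The cap is within about 1 mm of the stand's centre, and the robot is clear. Handing in.

```bash
python3 -c "
from plant import *
print(close_job())"
```

```text
the job is handed in; nothing more can be done
None
```

I took the honing steel out of the white sleeve and hung it in the small-hole wooden stand, then handed the job in at about 11.5 s. I held it until the guard touched the board, where the force rose by about 10 N, then opened the fingers, went straight up and moved the arm aside.

- **Final checks:** the top camera puts the steel's cap within about 1 mm of the stand's centre. The side view shows the guard flat on the board and the steel upright. The fingers are clear of everything.
- **Disagreement:** the cameras differed by 3–4 mm in absolute x. I used the measured offset from steel to hole, on which the top and wrist views agreed to 1 mm. Before insertion, a rough side-view estimate put the steel 3–5 mm off in depth, and the later views did not bear that out.
- **Failed calls:** the first move call was refused because its rows left out some fields, so nothing moved. No other check failed.

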